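# Press both rows of tube caps home, turning the rack between passes

## Task

Press the caps of both rows of tubes fully home with the bench press: stand the rack on the press's plate with one loaded side square against the bent stop, pull the lever down as far as it goes, then turn the rack half round so that the other row comes against the stop and press that too. Leave the rack standing in the press against the stop, with the lever back up, and do not knock the tub or the bottle.

Things in the scene. Friction and masses are not known exactly. Their poses are not given: they have to be found in the camera images.
- press: white and grey capping press, fixed, on a base plate 8 mm thick reaching from x = -170 to +140 mm, 205 mm wide. Origin: at bench level under the middle of the stop's front face; x points away from the side where the rack stands, y left, z up. The stop is a bent steel bracket 138 mm wide (as wide as the rack), face upright in the plane x = 0, from 8 to 55 mm high
- shaft (a point): middle of the press's cross shaft (axis along the press's y), at x = +85, z = 125 mm in the press's frame; the pressing bar and the hand lever are fixed to it and swing about it
- bar (a point): middle of the pressing bar, a round black bar 16 mm thick, 160 mm long along the press's y. At rest its underside is 126 mm above the bench, at lever = 0.30 it is 95 mm; it stays at x = -17 mm in the press's frame, so that it meets only the row of tubes beside the stop
- lever (a joint): turn of the shaft, rad: 0 = up at rest (a spring lifts it back when let go), 0.31 = its own end stop. With a row of caps under the bar it stops at about 0.30, when they are home. Pushing a full row home takes about 15 N down at lever_grip (5 N without caps)
- lever_grip (a point): middle of the top of the lever's black hand grip (90 mm long, 26 wide, 18 thick), in front on the press's -y side: at rest at x = -137, y = -125, z = 161 mm in the press's frame, its length along x; its outer end, at x = -183, is the highest, 167 mm: lift a rack clear over it. It goes almost straight down, to x = -138, z = 94 mm at 0.30 rad
- rack: square white wire tube rack, 138 x 138 mm, 63 mm high, 0.5 kg, loose. Origin: centre of its underside, z up. Two rows of five capped tubes along its y, row a at x = +52, row b at x = -52 mm; cap tops 93 mm high when proud, 87 mm home. Flat against the stop, rack's x along the press's x either way round, its origin is 69 mm in front of the stop, 8 mm up on the plate, and one row is under the bar
- post (a point): grip point of the rack's lifting post, on the rack's vertical axis 118 mm above its underside. The post is square, 24 x 24 mm, sides along the rack's x and y, up to 135 mm high. Fingertips 100 mm above the rack's foot clear the caps. At the stop, the raised bar is 44 mm from the post's axis: open the fingers only to 50 mm there
- cap_a1 (a joint): push-in cap (17 mm across) of the tube at x = +52, y = -52 mm in the rack's frame: how far it is pushed down, m; 0 to 0.0015 at the start (standing proud), 0.006 = home on the tube. It is tight (about 4 N) and stays where it is pushed
- cap_a2 (a joint): push-in cap (17 mm across) of the tube at x = +52, y = -26 mm in the rack's frame: how far it is pushed down, m; 0 to 0.0015 at the start (standing proud), 0.006 = home on the tube. It is tight (about 4 N) and stays where it is pushed
- cap_a3 (a joint): push-in cap (17 mm across) of the tube at x = +52, y = +0 mm in the rack's frame: how far it is pushed down, m; 0 to 0.0015 at the start (standing proud), 0.006 = home on the tube. It is tight (about 4 N) and stays where it is pushed
- cap_a4 (a joint): push-in cap (17 mm across) of the tube at x = +52, y = +26 mm in the rack's frame: how far it is pushed down, m; 0 to 0.0015 at the start (standing proud), 0.006 = home on the tube. It is tight (about 4 N) and stays where it is pushed
- cap_a5 (a joint): push-in cap (17 mm across) of the tube at x = +52, y = +52 mm in the rack's frame: how far it is pushed down, m; 0 to 0.0015 at the start (standing proud), 0.006 = home on the tube. It is tight (about 4 N) and stays where it is pushed
- cap_b1 (a joint): push-in cap (17 mm across) of the tube at x = -52, y = -52 mm in the rack's frame: how far it is pushed down, m; 0 to 0.0015 at the start (standing proud), 0.006 = home on the tube. It is tight (about 4 N) and stays where it is pushed
- cap_b2 (a joint): push-in cap (17 mm across) of the tube at x = -52, y = -26 mm in the rack's frame: how far it is pushed down, m; 0 to 0.0015 at the start (standing proud), 0.006 = home on the tube. It is tight (about 4 N) and stays where it is pushed
- cap_b3 (a joint): push-in cap (17 mm across) of the tube at x = -52, y = +0 mm in the rack's frame: how far it is pushed down, m; 0 to 0.0015 at the start (standing proud), 0.006 = home on the tube. It is tight (about 4 N) and stays where it is pushed
- cap_b4 (a joint): push-in cap (17 mm across) of the tube at x = -52, y = +26 mm in the rack's frame: how far it is pushed down, m; 0 to 0.0015 at the start (standing proud), 0.006 = home on the tube. It is tight (about 4 N) and stays where it is pushed
- cap_b5 (a joint): push-in cap (17 mm across) of the tube at x = -52, y = +52 mm in the rack's frame: how far it is pushed down, m; 0 to 0.0015 at the start (standing proud), 0.006 = home on the tube. It is tight (about 4 N) and stays where it is pushed
- tub: yellow open waste tub, 125 x 95 mm, 100 mm high, 137 mm over its rim, loose. Origin: centre of its underside. Leave it alone
- bottle: brown glass reagent bottle, 72 mm across, 150 mm high, loose. Origin: centre of its underside. Leave it alone

How it is judged:
On the way, in this order (a step that is already met when the one before it is completed fails the run):
1. one row of caps is pressed home with the lever down and the rack against the stop (value of joint lever above 0.25 rad and (value of joint each of cap_a1, cap_a2, cap_a3, cap_a4, cap_a5 above 0.0048 m or value of joint each of cap_b1, cap_b2, cap_b3, cap_b4, cap_b5 above 0.0048 m) and x of rack in the frame of press between -0.08 and -0.062 m and y of rack in the frame of press between -0.022 and 0.022 m and z of rack in the frame of press below 0.013 m and angle between the x axis of rack and the x axis of press, either way round below 0.1 rad and angle between rack's own z axis and vertical below 0.06 rad), for 0.1 s.
2. the other row is pressed home as well, with the lever down and the rack against the stop (value of joint lever above 0.25 rad and value of joint each of cap_a1, cap_a2, cap_a3, cap_a4, cap_a5, cap_b1, cap_b2, cap_b3, cap_b4, cap_b5 above 0.0048 m and x of rack in the frame of press between -0.08 and -0.062 m and y of rack in the frame of press between -0.022 and 0.022 m and z of rack in the frame of press below 0.013 m and angle between the x axis of rack and the x axis of press, either way round below 0.1 rad and angle between rack's own z axis and vertical below 0.06 rad), for 0.1 s.
At the end, for the whole second after the job is handed in: All ten caps are pushed down more than 4.8 of their 6 mm, the lever is up (below 0.05 rad), the rack stands level and still on the plate at the stop: origin 62 to 80 mm in front of its face, within 22 mm of the middle line, square within 0.1 rad (value of joint each of cap_a1, cap_a2, cap_a3, cap_a4, cap_a5, cap_b1, cap_b2, cap_b3, cap_b4, cap_b5 above 0.0048 m and value of joint lever below 0.05 rad and x of rack in the frame of press between -0.08 and -0.062 m and y of rack in the frame of press between -0.022 and 0.022 m and z of rack in the frame of press below 0.013 m and angle between the x axis of rack and the x axis of press, either way round below 0.1 rad and angle between rack's own z axis and vertical below 0.06 rad and linear speed of rack below 0.02 m/s); the robot touches nothing.
It fails at once if the tub is moved more than 30 mm (distance of tub from where it was at the start of the episode above 0.03 m).
It fails at once if the bottle is moved more than 30 mm (distance of bottle from where it was at the start of the episode above 0.03 m).
It fails at once if the rack is tipped more than 0.4 rad (angle between rack's own z axis and vertical above 0.4 rad).
It also fails if it takes over 72 s, if anything falls off the work surface, if the arm or the gripper's body presses on something with over 40 N, if the wrist force passes 120 N, or if a joint passes its speed limit or range.

## Robot

A 6-joint arm with a two-finger parallel gripper is mounted at the origin on the work surface. World frame = base frame: x ahead of the robot, y to its left, z up, the work surface at z = 0. Lengths are in m, angles in rad, forces in N, time in s.
With the tool pointing down it reaches from about 0.375 to 0.825 m from the base axis. Payload 5.5 kg.
Tool frame: the origin (TCP) lies on the centre line of the jaws, within the pads' length; the fingertips stand 11 mm ahead of it and the grasp point (between the pads) lies 8 mm behind it; z points along the fingers, y is the direction in which the jaws open and shut (so a half turn about z gives the same grasp; the last joint's range is limited). The gripper opens to 85 mm and grips with 20 to 120 N. Pads are 22 mm wide; open, the fingers measure 114 mm over their backs; the gripper's body (76 mm by 85 mm) begins 54 mm behind the grasp point. The pads swing forward as they close: fully open they stand 13 mm farther back than shut.
Start: joints at [1.266, 0.314, -0.047, 1.21, 0, 1.571], TCP at [0.18, 0.572, 0.208] pointing down, gripper open.
Joint ranges: [-2.67, 2.67], [-0.69, 1.73], [-1.03, 1.25], [-2.08, 2.16], [-1.42, 1.45], [-3.14, 3.14]. Speed limits (rad/s): [2.39, 2.39, 3.01, 3.14, 3.14, 3.14].

## Interface

Orientations are given as a unit quaternion [w, x, y, z].
In Python, from workcell import r gives the robot as it stands.
- The arm moves only by the tool servo_tool, never from a script. Its argument "plan" is a list of rows, each a list of 3 entries, a list of its own where there are three numbers: the shift along the world's x, y, z in m, then the turn about the world's z in degrees, then the opening, from 0 (shut) to 1 (fully open). A call has exactly 10 rows; each row shifts and turns the pose as measured when the row begins; what a row does not reach is not made up. A row lasts 1/12 s, in which the tool goes at most 41.7 mm and 7.16 degrees, less where a joint would pass 70% of its speed; a pose out of reach is approached as far as the arm can. A call is refused whole if a number of a shift passes 0.0417 or a number of a turn 7.16, either way. A call with a gripper value outside its range is refused whole. The fingers move at their own pace and stop on an object; "newtons" is the grip in N (left out, the last holds). Time passes only in rows, so rows that do not move let the fingers close, or fill a call up. It gives the time, the measured TCP pose, the force and the opening at its end, in the units of the state.
- r.read_state(): the state, without advancing time (a new reading comes with each control period).
- r.get_image(name): name is "side" or "top"; returns (picture, depth): 400x640x3 uint8, red, green, blue; 400x640 float32, m along the optical axis (not along the pixel's ray), 0 where there is no reading.
- r.camera_info(name): a dict with "K" (3x3 intrinsics, pixels), "world_from_camera" (4x4, takes a point from camera to world coordinates). Camera axes: x right, y up, looking along -z (the intrinsics and any distortion apply to the point x, -y, -z); pixel columns grow to the right and rows downward; lengths in m; the calibration is good to about 2 mm. A picture is of the moment at which its call begins. camera_info takes no time and is no camera call.
- r.close_job(): hands the job in, once; it reports no verdict.
The state is a dict: "t": time; "joints": joint angles; "joint_velocities": joint speeds; "effort": joint torques, N m; "eef_pos": TCP position; "tcp_rot": TCP orientation; "wrist_force": force on the tool from outside, world axes, zero at the start; "ft_torque": the same for the moment, N m; "width": finger opening in m.
Only numpy, scipy, OpenCV 4.12 (cv2) and the standard library are available. Lean on these libraries where they do the work, as an engineer would, in place of code of your own. Each camera call takes 0.05 s, during which the arm holds its last target. There are 200 camera calls.

## Working session

There is one attempt and no reset: what is moved stays moved. The work goes in short steps, Python scripts to look and compute and a tool call to move; the robot and the scene stay as the last step left them, time stands still between calls to the robot, and variables do not carry over. Pictures are saved under pics/ and viewed, about 8 in all and at most 12, crops included, and the job is handed in when it is done.

Besides the shell and the picture viewer there is one more tool, called by a JSON object that holds its "op" and its "data", one argument or row to a line. servo_tool: Moves the arm, as the interface text tells. Its arguments: {"type":"object","properties":{"plan":{"type":"array","items":{"type":"array"}},"newtons":{"type":"number"}},"required":["plan"]}

```bash
mkdir -p pics; cat > h.py <<'E'
import numpy as np, cv2
from workcell import r
def look(n):
    im,d=r.get_image(n); c=r.camera_info(n); K=np.array(c["K"]); T=np.array(c["world_from_camera"])
    v,u=np.mgrid[:d.shape[0],:d.shape[1]]
    P=np.stack([(u-K[0,2])/K[0,0]*d,-(v-K[1,2])/K[1,1]*d,-d],-1)@T[:3,:3].T+T[:3,3]
    P[d==0]=np.nan
    return im,d,P
E
python3 - <<'E'
from h import *
for n in("top","side"):
    im,d,P=look(n); cv2.imwrite(f"pics/{n}0.png",im[:,:,::-1]); np.savez(f"{n}0.npz",im=im,P=P)
    c=r.camera_info(n); print(n,{k:np.round(v,3).tolist() if not isinstance(v,str) else v for k,v in c.items()})
print(r.read_state())
E
```

```text
top {'K': [[396.209, 0.0, 318.452], [0.0, 396.209, 206.503], [0.0, 0.0, 1.0]], 'world_from_camera': [[-0.013, 0.987, -0.158, 0.426], [-1.0, -0.013, 0.001, 0.012], [-0.001, 0.158, 0.987, 1.166], [0.0, 0.0, 0.0, 1.0]]}
side {'K': [[402.238, 0.0, 313.449], [0.0, 402.238, 200.578], [0.0, 0.0, 1.0]], 'world_from_camera': [[-0.997, 0.054, -0.063, 0.519], [-0.082, -0.758, 0.647, 0.803], [-0.012, 0.65, 0.76, 1.061], [0.0, 0.0, 0.0, 1.0]]}
{'t': 0.1, 'joints': array([ 1.26596869e+00,  3.14139207e-01, -4.79708298e-02,  1.21020356e+00,
       -2.95499630e-05,  1.57079121e+00]), 'joint_velocities': array([ 2.09948907e-03, -1.37972285e-03,  3.56815131e-03,  7.67379053e-05,
        5.99004416e-04, -4.66246949e-04]), 'effort': array([ 6.39525133e-04, -5.40767205e+01,  3.40539837e+01,  1.12065495e-02,
       -7.50473509e-05,  1.00403022e-05]), 'eef_pos': array([0.17992162, 0.57180973, 0.20773408]), 'tcp_rot': array([-1.00577788e-04,  1.51821828e-01,  9.88407586e-01, -7.52085091e-04]), 'wrist_force': array([-0.12091908, -0.18646263,  0.64043974]), 'ft_torque': array([ 0.09683772, -0.00616282, -0.00831257]), 'width': 0.08522614098974551}
```

View pics/top0.png

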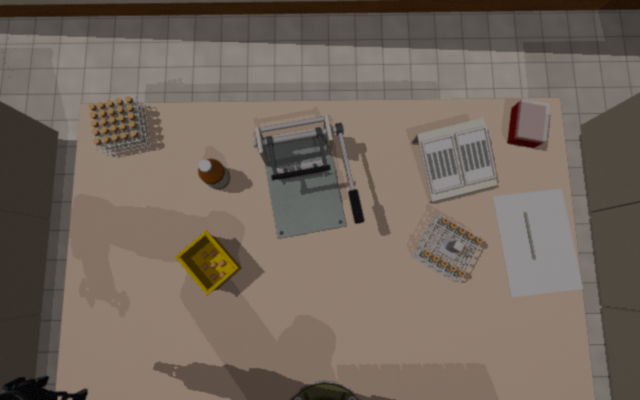

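View pics/side0.png

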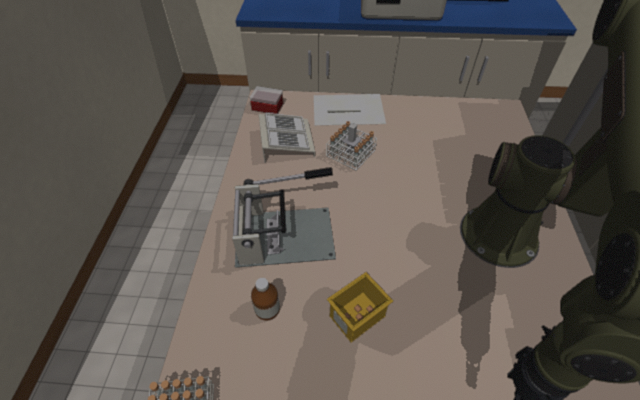

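The top view shows the press around (305,180), with its grip at (357,205), the rack at (450,247), the bottle at (212,172) and the tub at (208,262). The side view agrees. Next I'll enlarge both views and measure.

```bash
python3 - <<'E'
import numpy as np,cv2
a=np.load("top0.npz");im=a["im"]
c1=cv2.resize(im[105:245,240:380],(560,560),interpolation=cv2.INTER_CUBIC)
c2=cv2.resize(im[205:290,405:495],(240,227),interpolation=cv2.INTER_CUBIC)
o=np.zeros((560,800,3),np.uint8);o[:,:560]=c1;o[:227,560:]=c2
s=np.load("side0.npz");c3=cv2.resize(s["im"][115:175,320:385],(240,222),interpolation=cv2.INTER_CUBIC);o[300:522,560:]=c3
cv2.imwrite("pics/crop.png",np.clip(o[:,:,::-1]*1.3,0,255).astype(np.uint8))
for n,A in(("top",a),("side",s)):
    P=A["P"];z=P[...,2];im=A["im"]
    # plate
    box=(P[...,0]>.3)&(P[...,0]<.85)&(abs(P[...,1]-.03)<.25)
    m=box&(z>.003)&(z<.013)&(im[...,0].astype(int)-im[...,2]<15)
    m=cv2.morphologyEx(m.astype(np.uint8),cv2.MORPH_OPEN,np.ones((5,5)))>0
    R=cv2.minAreaRect(P[m][:,:2].astype(np.float32)*1000);print(n,"plate",m.sum(),R,np.nanmedian(z[m]),cv2.boxPoints(R).round(1).tolist())
    box=(P[...,0]>.25)&(P[...,0]<.6)&(P[...,1]<-.2)&(P[...,1]>-.5)
    for lo,hi in((.08,.1),(.1,.128),(.128,.15)):
        m=box&(z>lo)&(z<hi);print(n,lo,m.sum(),np.nanmean(P[m],0).round(4))
    box=(P[...,0]>.3)&(P[...,0]<.7)&(P[...,1]<.1)&(P[...,1]>-.2)
    m=box&(z>.12)&(im.max(-1)<60);print(n,"black",m.sum())
    k,l,st,ce=cv2.connectedComponentsWithStats(m.astype(np.uint8))
    for i in range(1,k):
        if st[i,4]>30:
            q=P[l==i];print(st[i],q.mean(0).round(4),q.min(0).round(3),q.max(0).round(3),cv2.minAreaRect((q[:,:2]*1000).astype(np.float32)))
    for nm,m in(("tub",(im[...,0]>120)&(im[...,2]<60)&(im[...,1]>90)&(z>.09)),):
        print(nm,m.sum(),np.nanmean(P[m],0),np.nanmin(P[m],0),np.nanmax(P[m],0))
E
```

```text
top plate 4281 ((674.4385986328125, 55.986488342285156), (280.926513671875, 204.10528564453125), 9.874711990356445) 0.007276848326196017 [[518.5999755859375, 132.39999389648438], [553.5999755859375, -68.5999984741211], [830.2999877929688, -20.5], [795.2999877929688, 180.60000610351562]]
top 0.08 407 [ 0.4834 -0.3506  0.0901]
top 0.1 41 [ 0.4829 -0.3432  0.1141]
top 0.128 89 [ 0.484  -0.351   0.1336]
top black 542
[285 166  45  12 247] [0.6858 0.0425 0.1397] [ 0.671 -0.018  0.132] [0.7   0.099 0.145] ((687.5427856445312, 40.76573944091797), (15.877492904663086, 120.36145782470703), 9.26956558227539)
[349 190  15  33 295] [ 0.5868 -0.0848  0.1602] [ 0.545 -0.102  0.151] [ 0.63  -0.068  0.169] ((587.3163452148438, -85.03433227539062), (86.11534118652344, 23.10097312927246), 9.86133098602295)
tub 566 [0.45166998 0.26497444 0.0987345 ] [ 0.36674903 -0.42188377  0.09011175] [0.55860367 0.39366827 0.10587579]
side plate 2855 ((664.528564453125, 53.37543487548828), (262.39617919921875, 207.39498901367188), 9.710906028747559) 0.007792773325640656 [[517.7000122070312, 133.5], [552.7000122070312, -71.0], [811.2999877929688, -26.700000762939453], [776.4000244140625, 177.6999969482422]]
side 0.08 245 [ 0.484  -0.348   0.0895]
side 0.1 50 [ 0.4842 -0.3451  0.114 ]
side 0.128 37 [ 0.484  -0.3506  0.1336]
side black 340
[305 168  27  11 199] [ 0.5881 -0.0806  0.1585] [ 0.547 -0.1    0.141] [ 0.629 -0.066  0.169] ((588.5724487304688, -83.35933685302734), (83.31648254394531, 23.849891662597656), 10.2020902633667)
[280 190   6  32 141] [0.6862 0.0478 0.1406] [ 0.671 -0.018  0.134] [0.7   0.099 0.145] ((686.3173217773438, 41.11916732788086), (14.935121536254883, 119.11567687988281), 8.175769805908203)
tub 506 [0.44973851 0.317996   0.09925578] [0.36679883 0.23175657 0.09454791] [0.53250198 0.39428462 0.10464558]
```

View pics/crop.png

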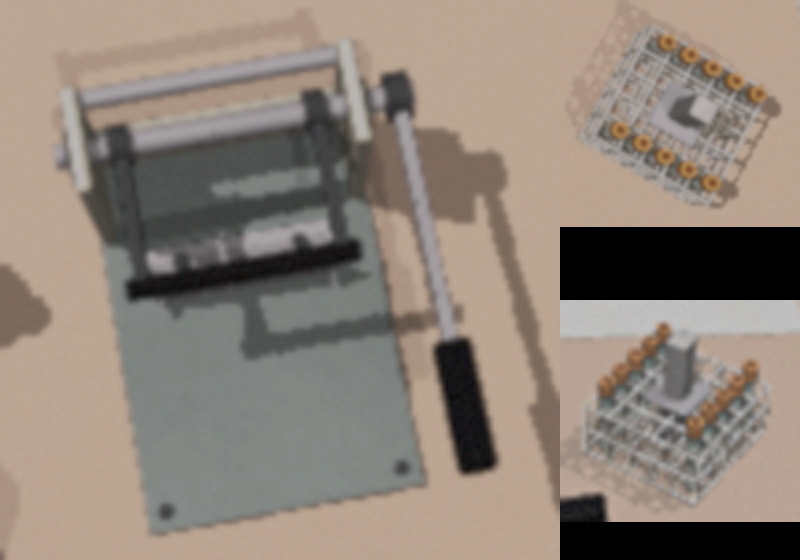

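The crops show the rack (post plus two rows of five orange caps) and the press with its grip on the right. Next step is the rack yaw from the caps.

```bash
cat >> h.py <<'E'
from scipy.optimize import least_squares
from scipy.spatial import cKDTree
C=np.array([[x,y] for x in(-.052,.052) for y in(-.052,-.026,0,.026,.052)])
def rackfit(P,im,zc,x0):
    """fit the ten cap centres to orange points; x0=(x,y,yaw)"""
    i=im.astype(int)
    m=(abs(P[...,2]-zc)<.012)&(i[...,0]-i[...,2]>50)&(np.hypot(P[...,0]-x0[0],P[...,1]-x0[1])<.11)
    q=P[m][:,:2]
    def f(p):
        c,s=np.cos(p[2]),np.sin(p[2]); W=C@np.array([[c,s],[-s,c]])+p[:2]
        return np.concatenate([np.maximum(cKDTree(W).query(q)[0],0),cKDTree(q).query(W)[0]])
    S=[least_squares(f,[x0[0]+a,x0[1]+b,x0[2]+t],loss="soft_l1",f_scale=.004) for a in(-.006,.006) for b in(-.006,.006) for t in(-.1,0,.1)]
    s=min(S,key=lambda s:s.cost); return s.x.round(4),np.degrees(s.x[2]).round(2),len(q),s.cost,np.median(P[m][:,2]).round(4)
def press(p,O=(.7025,.0615),yaw=9.8):
    a=np.radians(yaw);d=np.array(p[:2])-O
    return (np.array([[np.cos(a),np.sin(a)],[-np.sin(a),np.cos(a)]])@d).round(4)
def world(p,O=(.7025,.0615),yaw=9.8):
    a=np.radians(yaw);return (np.array(O)+np.array([[np.cos(a),-np.sin(a)],[np.sin(a),np.cos(a)]])@p).round(4)
E
python3 - <<'E'
from h import *
for n in("top","side"):
    a=np.load(n+"0.npz");P=a["P"];z=P[...,2]
    print(n,rackfit(P,a["im"],.09,(.484,-.351,-.52)))
    # stop face: points 12..60mm high in front of bar, in press frame
    d=P[...,:2]-np.array([.7025,.0615]);t=np.radians(9.8)
    px=d[...,0]*np.cos(t)+d[...,1]*np.sin(t);py=-d[...,0]*np.sin(t)+d[...,1]*np.cos(t)
    m=(z>.015)&(z<.05)&(abs(px)<.03)&(abs(py)<.08);print("stop",m.sum(),np.nanpercentile(px[m],[5,25,50,75,95]).round(4) if m.any() else 0)
    m=(z>.045)&(z<.065)&(abs(px)<.05)&(abs(py)<.09);print("stoptop",m.sum(),np.percentile(px[m],[2,10,50,90]).round(4),np.percentile(py[m],[2,98]).round(4))
    m=(z>.128)&(abs(px+.017)<.016)&(abs(py)<.1)&(z<.146)&(a["im"].max(-1)<60);print("bar",m.sum(),px[m].mean(),np.percentile(py[m],[1,99]),np.polyfit(py[m],px[m],1))
for p in((-.069,0),(-.12,0),(-.135,0),(-.137,-.125)): print(p,world(p))
E
```

```text
top (array([ 0.4837, -0.3507, -0.5469]), np.float64(-31.34), 278, np.float64(0.0030651191538175596), np.float64(0.0915))
stop 70 [-0.007   0.0003  0.0009  0.0213  0.0273]Traceback (most recent call last):
  File "<stdin>", line 9, in <module>
    return _quantile_unchecked(
        a, q, axis, out, overwrite_input, method, keepdims, weights)
    return _ureduce(a,
                    func=_quantile_ureduce_func,
    ...<5 lines>...
                    overwrite_input=overwrite_input,
                    method=method)
    r = func(a, **kwargs)
    result = _quantile(arr,
                       quantiles=q,
    ...<2 lines>...
                       out=out,
                       weights=wgt)
    slices_having_nans = np.isnan(arr[-1, ...])
                                  ~~~^^^^^^^^^
IndexError: index -1 is out of bounds for axis 0 with size 0
```

{"op": "servo_tool", "data": {
  "plan": [
    [[0.03, -0.0215, 0.005], -1.4, 1],
    [[0.03, -0.0215, 0.005], -1.4, 1],
    [[0.03, -0.0215, 0.005], -1.4, 1],
    [[0.03, -0.0215, 0.005], -1.4, 1],
    [[0.03, -0.0215, 0.005], -1.4, 1],
    [[0.03, -0.0215, 0.005], -1.4, 1],
    [[0.03, -0.0215, 0.005], -1.4, 1],
    [[0.03, -0.0215, 0.005], -1.4, 1],
    [[0.03, -0.0215, 0.005], -1.4, 1],
    [[0.03, -0.0215, 0.005], -1.4, 1]
  ],
  "newtons": 60
}}

```text
t: 0.93
eef_pos: [0.4819, 0.3477, 0.2536]
tcp_rot: [-0.004, 0.269, 0.963, -0.004]
wrist_force: [0.5, 0.7, -0.1]
width: 0.0853
```

{"op": "servo_tool", "data": {
  "plan": [
    [[0, -0.04, 0], 0, 1],
    [[0, -0.04, 0], 0, 1],
    [[0, -0.04, 0], 0, 1],
    [[0, -0.04, 0], 0, 1],
    [[0, -0.04, 0], 0, 1],
    [[0, -0.04, 0], 0, 1],
    [[0, -0.04, 0], 0, 1],
    [[0, -0.04, 0], 0, 1],
    [[0, -0.04, 0], 0, 1],
    [[0, -0.04, 0], 0, 1]
  ]
}}

```text
t: 1.77
eef_pos: [0.4842, -0.0669, 0.2481]
tcp_rot: [-0.005, 0.27, 0.963, -0.006]
wrist_force: [0.7, -0.3, 0.5]
width: 0.0853
```

{"op": "servo_tool", "data": {
  "plan": [
    [[0, -0.038, 0], 0, 1],
    [[0, -0.038, 0], 0, 1],
    [[0, -0.038, 0], 0, 1],
    [[0, -0.038, 0], 0, 1],
    [[0, -0.038, 0], 0, 1],
    [[0, -0.038, 0], 0, 1],
    [[0, -0.035, 0], 0, 1],
    [[0, -0.015, 0], 0, 1],
    [[0, 0, 0], 0, 1],
    [[0, 0, 0], 0, 1]
  ]
}}

```text
t: 2.6
eef_pos: [0.4771, -0.366, 0.2436]
tcp_rot: [-0.008, 0.275, 0.961, -0.005]
wrist_force: [-0.1, 1.0, 0.9]
width: 0.0857
```

```bash
python3 - <<'E'
from h import *
a=np.load("side0.npz");print(rackfit(a["P"],a["im"],.09,(.484,-.351,-.547)))
s=r.read_state();print(s["joints"].round(3),s["eef_pos"].round(4),s["tcp_rot"].round(4))
for p in((-.069,0),(-.12,0),(-.135,0),(-.137,-.125)): print(p,world(p))
E
```

```text
(array([ 0.4838, -0.3492, -0.5427]), np.float64(-31.09), 66, np.float64(0.00063750216500811), np.float64(0.0919))
[-0.645  0.316  0.036  1.302 -0.016 -0.089] [ 0.4771 -0.366   0.2436] [-0.008   0.2747  0.9615 -0.0053]
(-0.069, 0) [0.6345 0.0498]
(-0.12, 0) [0.5843 0.0411]
(-0.135, 0) [0.5695 0.0385]
(-0.137, -0.125) [ 0.5888 -0.085 ]
```

{"op": "servo_tool", "data": {
  "plan": [
    [[0.004, 0.008, -0.01], 0.4, 1],
    [[0.003, 0.007, -0.02], 0.3, 1],
    [[0, 0, -0.02], 0, 1],
    [[0, 0, -0.02], 0, 1],
    [[0, 0, -0.015], 0, 1],
    [[0, 0, -0.01], 0, 1],
    [[0, 0, 0], 0, 1],
    [[0, 0, 0], 0, 1],
    [[0, 0, 0], 0, 1],
    [[0, 0, 0], 0, 1]
  ]
}}

```text
t: 3.43
eef_pos: [0.487, -0.3314, 0.1434]
tcp_rot: [-0.008, 0.26, 0.966, -0.002]
wrist_force: [0.0, -0.8, 0.5]
width: 0.0854
```

{"op": "servo_tool", "data": {
  "plan": [
    [[0, 0, 0], 0, 1],
    [[-0.001, -0.006, 0], -0.3, 1],
    [[-0.001, -0.006, 0], -0.3, 1],
    [[0, -0.005, 0], -0.3, 1],
    [[0, 0, 0], 0, 1],
    [[0, 0, 0], 0, 1],
    [[0, 0, 0], 0, 1],
    [[0, 0, 0], 0, 1],
    [[0, 0, 0], 0, 1],
    [[0, 0, 0], 0, 1]
  ]
}}

```text
t: 4.27
eef_pos: [0.4866, -0.3531, 0.147]
tcp_rot: [-0.005, 0.269, 0.963, -0.003]
wrist_force: [0.2, -0.6, -0.3]
width: 0.0856
```

```bash
cat >> h.py <<'E'
def st():
    s=r.read_state();w,x,y,z=s["tcp_rot"];from scipy.spatial.transform import Rotation as R
    M=R.from_quat([x,y,z,w]).as_matrix()
    print("t",round(s["t"],2),"p",s["eef_pos"].round(4),"press",press(s["eef_pos"]),"yawy",np.degrees(np.arctan2(M[1,1],M[0,1])).round(2),"tiltvec",M[:2,2].round(4),"j6",s["joints"][5].round(3),"jv",s["joint_velocities"].round(3),"F",s["wrist_force"].round(1),"w",s["width"].round(4))
E
python3 -c "from h import *;st()"
```

```text
Traceback (most recent call last):
  File "h.py", line 30, in st
    print("t",round(s["t"],2),"p",s["eef_pos"].round(4),"press",press(s["eef_pos"]),"yawy",np.degrees(np.arctan2(M[1,1],M[0,1])).round(2),"tiltvec",M[:2,2].round(4),"j6",s["joints"][5].round(3),"jv",s["joint_velocities"].round(3),"F",s["wrist_force"].round(1),"w",s["width"].round(4))
                                                                                                                                                                                                                                                                        ^^^^^^^^^^^^^^^^
AttributeError: 'float' object has no attribute 'round'
```

{"op": "servo_tool", "data": {
  "plan": [
    [[-0.001, 0.001, -0.008], 0, 1],
    [[-0.001, 0.001, -0.008], 0, 1],
    [[0, 0, -0.008], 0, 1],
    [[0, 0, -0.007], 0, 1],
    [[0, 0, -0.002], 0, 1],
    [[0, 0, 0], 0, 1],
    [[0, 0, 0], 0, 1],
    [[0, 0, 0], 0, 1],
    [[0, 0, 0], 0, 1],
    [[0, 0, 0], 0, 1]
  ]
}}

```text
t: 5.1
eef_pos: [0.4835, -0.3495, 0.109]
tcp_rot: [-0.007, 0.269, 0.963, -0.003]
wrist_force: [0.4, 0.3, 1.5]
width: 0.0853
```

```bash
sed -i 's/s\["width"\].round(4)/round(s["width"],4)/' h.py
python3 -c "from h import *;st()"
```

```text
t 5.1 p [ 0.4835 -0.3495  0.109 ] press [-0.2857 -0.3677] yawy 58.82 tiltvec [-0.0142 -0.0021] j6 -0.076 jv [-0.001 -0.003  0.005  0.001 -0.001 -0.002] F [0.4 0.3 1.5] w 0.0853
```

{"op": "servo_tool", "data": {
  "plan": [
    [[0, 0, 0.002], 0, 1],
    [[0, 0, 0.001], 0, 0.4],
    [[0, 0, 0], 0, 0],
    [[0, 0, 0], 0, 0],
    [[0, 0, 0], 0, 0],
    [[0, 0, 0], 0, 0],
    [[0, 0, 0], 0, 0],
    [[0, 0, 0], 0, 0],
    [[0, 0, 0], 0, 0],
    [[0, 0, 0], 0, 0]
  ],
  "newtons": 70
}}

```text
t: 5.93
eef_pos: [0.4844, -0.3502, 0.1138]
tcp_rot: [-0.005, 0.269, 0.963, -0.003]
wrist_force: [1.5, -0.6, 0.5]
width: -0.0
```

```bash
python3 -c "from h import *;st()"
```

```text
t 5.93 p [ 0.4844 -0.3502  0.1138] press [-0.285  -0.3686] yawy 58.81 tiltvec [-0.0121 -0.0036] j6 -0.076 jv [ 0.002  0.002 -0.    -0.001 -0.001  0.001] F [ 1.5 -0.6  0.5] w -0.0
```

The fingers closed on nothing, so I'll look.

```bash
python3 - <<'E'
from h import *
o=np.zeros((560,800,3),np.uint8)
im,d,P=look("top");np.savez("top1.npz",im=im,P=P)
o[:,:400]=cv2.resize(im[190:330,400:500],(400,560),interpolation=cv2.INTER_CUBIC)
im,d,P=look("side");np.savez("side1.npz",im=im,P=P)
o[:,400:]=cv2.resize(im[60:200,310:410],(400,560),interpolation=cv2.INTER_CUBIC)
cv2.imwrite("pics/g1.png",np.clip(o[:,:,::-1]*1.4,0,255).astype(np.uint8));st()
E
```

```text
t 6.03 p [ 0.4844 -0.3502  0.1138] press [-0.285  -0.3686] yawy 58.81 tiltvec [-0.0121 -0.0036] j6 -0.076 jv [-0.001  0.001  0.001  0.001  0.002 -0.001] F [ 0.3 -0.4  0.8] w 0.0004
```

View pics/g1.png

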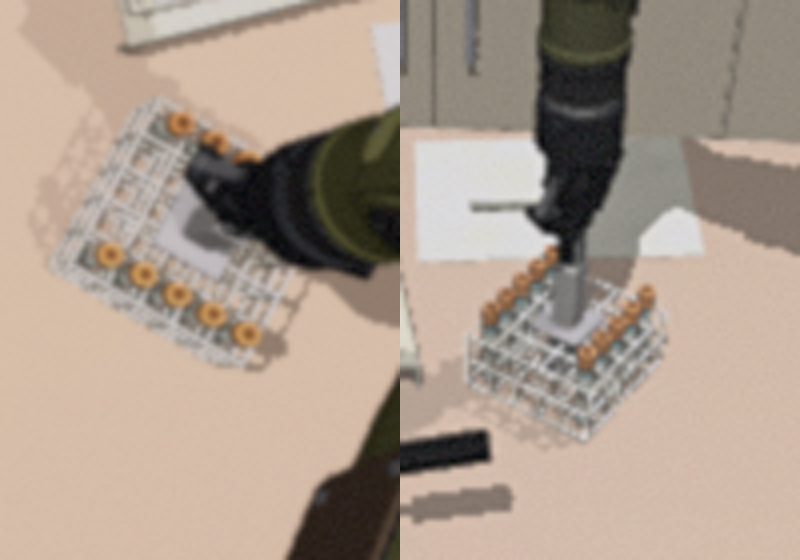

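Side crop: the shut fingers sit at the post's top, at (570,262), either above it or behind it. I'll check the depths and whether the rack moved.

```bash
python3 - <<'E'
from h import *
for n in("top","side"):
    a=np.load(n+"1.npz");P=a["P"];im=a["im"]
    print(n,rackfit(P,im,.09,(.484,-.351,-.547)))
    m=(np.hypot(P[...,0]-.484,P[...,1]+.351)<.06)&(P[...,2]>.097)
    q=P[m];g=im[m].max(-1)
    for lo,hi in((.097,.11),(.11,.12),(.12,.13),(.13,.14),(.14,.15),(.15,.17),(.17,.19)):
        k=(q[:,2]>lo)&(q[:,2]<hi)
        for nm,kk in(("dark",k&(g<50)),("light",k&(g>=50))):
            if kk.sum()>2: print(lo,nm,kk.sum(),q[kk].mean(0).round(4),q[kk].min(0).round(3),q[kk].max(0).round(3))
E
```

```text
top (array([ 0.4844, -0.3509, -0.5413]), np.float64(-31.01), 204, np.float64(0.002561018800199578), np.float64(0.0914))
0.097 light 14 [ 0.4805 -0.3414  0.1038] [ 0.471 -0.351  0.097] [ 0.492 -0.336  0.109]
0.11 light 13 [ 0.4795 -0.3429  0.1152] [ 0.47  -0.352  0.111] [ 0.492 -0.337  0.119]
0.12 light 12 [ 0.4771 -0.3445  0.1249] [ 0.47  -0.354  0.12 ] [ 0.489 -0.337  0.129]
0.13 light 13 [ 0.4767 -0.3448  0.1332] [ 0.469 -0.357  0.13 ] [ 0.483 -0.337  0.139]
0.14 light 7 [ 0.4782 -0.3416  0.1449] [ 0.474 -0.347  0.141] [ 0.485 -0.336  0.149]
0.15 dark 11 [ 0.4812 -0.3389  0.1597] [ 0.475 -0.345  0.153] [ 0.488 -0.333  0.169]
0.15 light 5 [ 0.4755 -0.3439  0.1583] [ 0.473 -0.348  0.152] [ 0.479 -0.338  0.168]
0.17 dark 23 [ 0.4863 -0.3311  0.1834] [ 0.473 -0.348  0.171] [ 0.502 -0.318  0.19 ]
side (array([ 0.4838, -0.3487, -0.5436]), np.float64(-31.15), 80, np.float64(0.0007926646187076698), np.float64(0.0914))
0.097 light 27 [ 0.4855 -0.3447  0.1033] [ 0.469 -0.358  0.097] [ 0.499 -0.336  0.11 ]
0.11 light 17 [ 0.4838 -0.3442  0.1152] [ 0.47  -0.355  0.11 ] [ 0.499 -0.336  0.119]
0.12 light 18 [ 0.4846 -0.3441  0.125 ] [ 0.471 -0.353  0.121] [ 0.496 -0.335  0.13 ]
0.13 light 18 [ 0.4834 -0.3458  0.1341] [ 0.471 -0.354  0.131] [ 0.497 -0.338  0.139]
0.14 dark 6 [ 0.4892 -0.3401  0.1473] [ 0.483 -0.343  0.143] [ 0.493 -0.336  0.15 ]
0.14 light 6 [ 0.4808 -0.3422  0.1454] [ 0.472 -0.35   0.142] [ 0.497 -0.339  0.15 ]
0.15 dark 17 [ 0.4881 -0.3374  0.1622] [ 0.481 -0.341  0.153] [ 0.495 -0.334  0.17 ]
0.15 light 18 [ 0.4809 -0.3445  0.158 ] [ 0.472 -0.353  0.15 ] [ 0.498 -0.335  0.169]
0.17 dark 27 [ 0.482  -0.3404  0.1841] [ 0.465 -0.363  0.17 ] [ 0.496 -0.318  0.19 ]
0.17 light 8 [ 0.4814 -0.3445  0.1834] [ 0.461 -0.368  0.176] [ 0.509 -0.318  0.189]
```

{"op": "servo_tool", "data": {
  "plan": [
    [[0, 0, 0.004], 0, 0],
    [[0, 0, 0.006], 0, 0],
    [[0, 0, 0.006], 0, 0],
    [[0, 0, 0.006], 0, 0],
    [[0, 0, 0], 0, 0],
    [[0, 0, 0], 0, 0],
    [[0, 0, 0], 0, 0],
    [[0, 0, 0], 0, 0],
    [[0, 0, 0], 0, 0],
    [[0, 0, 0], 0, 0]
  ]
}}

```text
t: 6.87
eef_pos: [0.4848, -0.3504, 0.1391]
tcp_rot: [-0.005, 0.269, 0.963, -0.004]
wrist_force: [0.1, 0.4, -0.1]
width: -0.0001
```

```bash
python3 - <<'E'
from h import *
st()
for n,z in(("top",.09),("side",.09)):
    im,d,P=look(n);np.savez(n+"2.npz",im=im,P=P)
    print(n,rackfit(P,im,.10,(.484,-.351,-.547)))
    t=np.radians(58.8);q=P-np.array([.484,-.351,0]);a=q[...,0]*np.cos(t)+q[...,1]*np.sin(t);b=q[...,0]*np.sin(t)-q[...,1]*np.cos(t)
    for lo in(.1,.11,.12,.13,.14,.15,.16,.17,.18,.19,.2):
        m=(abs(a)<.05)&(abs(b)<.035)&(P[...,2]>=lo)&(P[...,2]<lo+.01)
        if m.sum(): print(lo,m.sum(),"a",np.percentile(a[m],[3,50,97]).round(3),"b",np.percentile(b[m],[3,50,97]).round(3))
E
```

```text
t 6.87 p [ 0.4848 -0.3504  0.1391] press [-0.2847 -0.3689] yawy 58.82 tiltvec [-0.011  -0.0044] j6 -0.076 jv [-0.002  0.002 -0.003 -0.002  0.002 -0.   ] F [ 0.1  0.4 -0.1] w -0.0001
top (array([ 0.4843, -0.3505, -0.5314]), np.float64(-30.45), 173, np.float64(0.0022566935275640855), np.float64(0.0918))
0.1 14 a [-0.006  0.01   0.012] b [-0.012 -0.009  0.008]
0.11 14 a [-0.008  0.009  0.012] b [-0.012 -0.01   0.007]
0.12 15 a [-0.006  0.008  0.012] b [-0.012 -0.011  0.006]
0.13 40 a [-0.01   0.003  0.012] b [-0.011 -0.006  0.003]
0.16 5 a [0.001 0.009 0.01 ] b [-0.011 -0.009 -0.007]
0.17 10 a [-0.003  0.009  0.015] b [-0.011 -0.008 -0.006]
0.18 7 a [-0.     0.008  0.016] b [-0.011 -0.01  -0.006]
0.19 8 a [-0.002  0.003  0.015] b [-0.011 -0.01  -0.007]
0.2 8 a [-0.003  0.015  0.019] b [-0.013 -0.011 -0.007]
side (array([ 0.4831, -0.3493, -0.55  ]), np.float64(-31.51), 69, np.float64(0.0007167169991032482), np.float64(0.0919))
0.1 21 a [-0.009  0.007  0.013] b [-0.012 -0.006  0.012]
0.11 17 a [-0.008  0.009  0.013] b [-0.011 -0.007  0.008]
0.12 15 a [-0.009  0.007  0.012] b [-0.011 -0.004  0.009]
0.13 36 a [-0.012 -0.001  0.012] b [-0.012 -0.     0.013]
0.15 1 a [0.004 0.004 0.004] b [0.005 0.005 0.005]
0.16 7 a [-0.005  0.006  0.012] b [-0.011 -0.008  0.004]
0.17 15 a [-0.003  0.011  0.017] b [-0.011 -0.007  0.005]
0.18 17 a [-0.002  0.01   0.016] b [-0.01  -0.006  0.006]
0.19 11 a [-0.004  0.009  0.016] b [-0.011 -0.006  0.004]
0.2 16 a [-0.018  0.011  0.031] b [-0.013 -0.01   0.011]
```

The cameras put the shut fingertips about 23 mm above the reported TCP height, where the text says 11 mm below. Nothing has touched yet, so I'll grasp by the camera measurement: TCP z about 0.079.

{"op": "servo_tool", "data": {
  "plan": [
    [[0, 0, 0], 0, 1],
    [[0, 0, 0], 0, 1],
    [[0, 0, 0], 0, 1],
    [[0, 0, 0], 0, 1],
    [[0, 0, 0], 0, 1],
    [[0, 0, 0], 0, 1],
    [[0, 0, -0.008], 0, 1],
    [[0, 0, -0.01], 0, 1],
    [[0, 0, -0.006], 0, 1],
    [[0, 0, 0], 0, 1]
  ]
}}

```text
t: 7.8
eef_pos: [0.4845, -0.3502, 0.112]
tcp_rot: [-0.005, 0.269, 0.963, -0.003]
wrist_force: [-0.7, 0.5, -0.3]
width: 0.0854
```

{"op": "servo_tool", "data": {
  "plan": [
    [[0, 0, -0.006], 0, 1],
    [[0, 0, -0.008], 0, 1],
    [[0, 0, -0.008], 0, 1],
    [[0, 0, -0.005], 0, 1],
    [[0, 0, -0.002], 0, 1],
    [[0, 0, 0], 0, 1],
    [[0, 0, 0], 0, 1],
    [[0, 0, 0], 0, 1],
    [[0, 0, 0], 0, 1],
    [[0, 0, 0], 0, 1]
  ]
}}

```text
t: 8.63
eef_pos: [0.4837, -0.3497, 0.0785]
tcp_rot: [-0.006, 0.269, 0.963, -0.003]
wrist_force: [-0.4, -0.2, -0.1]
width: 0.0853
```

```bash
python3 - <<'E'
from h import *
st()
o=np.zeros((560,800,3),np.uint8)
for k,n in enumerate(("top","side")):
    im,d,P=look(n)
    print(n,rackfit(P,im,.09,(.484,-.351,-.547)))
    t=np.radians(58.8);q=P-np.array([.484,-.351,0]);a=q[...,0]*np.cos(t)+q[...,1]*np.sin(t);b=q[...,0]*np.sin(t)-q[...,1]*np.cos(t)
    for lo in(.1,.11,.12,.13,.14,.15,.16):
        m=(abs(a)<.065)&(abs(b)<.03)&(P[...,2]>=lo)&(P[...,2]<lo+.01)&(abs(a)>.02)
        if m.sum(): print(lo,m.sum(),"a",np.percentile(a[m],[3,50,97]).round(3),"b",np.percentile(b[m],[3,50,97]).round(3))
    c=im[190:330,400:500] if k==0 else im[60:200,310:410]
    o[:,400*k:400*k+400]=cv2.resize(c,(400,560),interpolation=cv2.INTER_CUBIC)
cv2.imwrite("pics/g2.png",np.clip(o[:,:,::-1]*1.5,0,255).astype(np.uint8))
E
```

```text
t 8.63 p [ 0.4837 -0.3497  0.0785] press [-0.2856 -0.3679] yawy 58.82 tiltvec [-0.0134 -0.0027] j6 -0.076 jv [ 0.    -0.004  0.004  0.002  0.001  0.001] F [-0.4 -0.2 -0.1] w 0.0853
top (array([ 0.4844, -0.3506, -0.5351]), np.float64(-30.66), 211, np.float64(0.0027171373208125494), np.float64(0.0908))
0.11 1 a [0.051 0.051 0.051] b [-0.009 -0.009 -0.009]
0.12 7 a [-0.044  0.05   0.057] b [-0.012 -0.011 -0.007]
0.13 9 a [-0.044  0.051  0.059] b [-0.012 -0.011 -0.007]
0.14 5 a [-0.046  0.045  0.058] b [-0.012 -0.011 -0.007]
0.15 7 a [-0.058  0.045  0.057] b [-0.013 -0.012 -0.007]
0.16 34 a [-0.06  -0.005  0.058] b [-0.014 -0.011 -0.004]
side (array([ 0.4841, -0.3489, -0.5373]), np.float64(-30.79), 65, np.float64(0.0012165165140840752), np.float64(0.0911))
0.11 8 a [-0.046 -0.042  0.048] b [-0.008  0.005  0.012]
0.12 26 a [-0.047 -0.041  0.058] b [-0.011 -0.004  0.007]
0.13 27 a [-0.045  0.046  0.06 ] b [-0.011 -0.006  0.009]
0.14 22 a [-0.046 -0.04   0.058] b [-0.012 -0.004  0.006]
0.15 17 a [-0.049 -0.042  0.055] b [-0.013 -0.008  0.001]
0.16 21 a [-0.064  0.037  0.061] b [-0.012 -0.01   0.006]
```

View pics/g2.png

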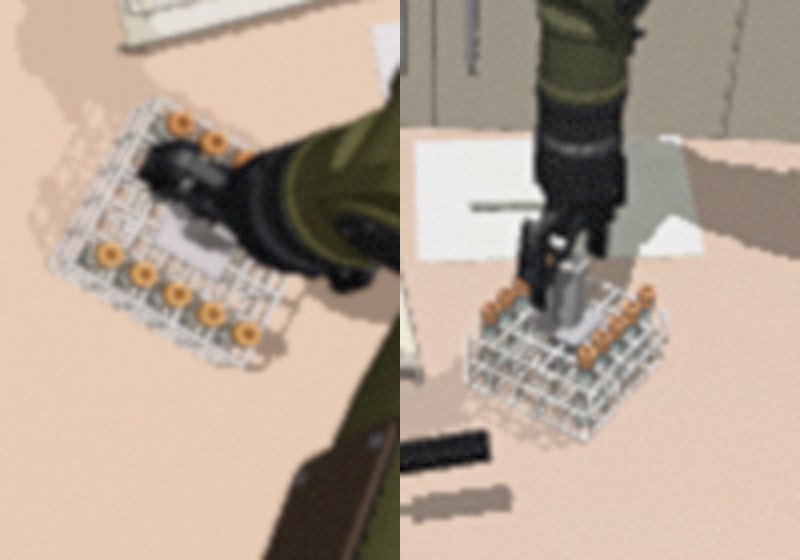

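Fingers straddle the post (side crop, about (570,270)), with the tips at about 115 mm while open. Closing and lifting a little.

{"op": "servo_tool", "data": {
  "plan": [
    [[0, 0, 0], 0, 0],
    [[0, 0, 0], 0, 0],
    [[0, 0, 0], 0, 0],
    [[0, 0, 0], 0, 0],
    [[0, 0, 0], 0, 0],
    [[0, 0, 0], 0, 0],
    [[0, 0, 0], 0, 0],
    [[0, 0, 0], 0, 0],
    [[0, 0, 0.005], 0, 0],
    [[0, 0, 0.01], 0, 0]
  ],
  "newtons": 80
}}

```text
t: 9.57
eef_pos: [0.4814, -0.349, 0.0918]
tcp_rot: [-0.008, 0.269, 0.963, -0.003]
wrist_force: [-0.3, 1.2, -5.4]
width: 0.0231
```

```bash
python3 -c "from h import *;st()"
```

```text
t 9.57 p [ 0.4814 -0.349   0.0918] press [-0.2877 -0.3668] yawy 58.79 tiltvec [-0.0177 -0.0009] j6 -0.076 jv [ 0.001 -0.098  0.153  0.276  0.005  0.001] F [-0.3  1.2 -5.4] w 0.0231
```

{"op": "servo_tool", "data": {
  "plan": [
    [[0, 0, 0.02], 0, 0],
    [[0, 0, 0.034], 0, 0],
    [[0, 0, 0.034], 0, 0],
    [[0, 0, 0.034], 0, 0],
    [[0, 0, 0.034], 0, 0],
    [[0, 0, 0.012], 0, 0],
    [[0.003, 0.015, 0], 2, 0],
    [[0.006, 0.025, 0], 3, 0],
    [[0.006, 0.03, 0], 3, 0],
    [[0.006, 0.03, 0], 3, 0]
  ]
}}

```text
t: 10.4
eef_pos: [0.4966, -0.2442, 0.2695]
tcp_rot: [-0.012, 0.174, 0.985, -0.002]
wrist_force: [1.9, 0.6, -3.9]
width: 0.0229
```

```bash
python3 -c "from h import *;st()"
```

```text
t 10.4 p [ 0.4966 -0.2442  0.2695] press [-0.2549 -0.2662] yawy 69.93 tiltvec [-0.0243 -0.0001] j6 -0.1 jv [ 0.654 -0.21  -0.269 -0.058  0.007 -0.004] F [ 1.9  0.6 -3.9] w 0.0229
```

{"op": "servo_tool", "data": {
  "plan": [
    [[0.008, 0.03, 0], 3.2, 0],
    [[0.008, 0.03, 0], 3.2, 0],
    [[0.008, 0.03, 0], 3.2, 0],
    [[0.008, 0.03, 0], 3.2, 0],
    [[0.008, 0.03, 0], 3.2, 0],
    [[0.008, 0.03, 0], 3.2, 0],
    [[0.008, 0.03, 0], 3.2, 0],
    [[0.006, 0.025, 0], 3, 0],
    [[0.004, 0.015, 0], 2, 0],
    [[0, 0.005, 0], 0, 0]
  ]
}}

```text
t: 11.23
eef_pos: [0.5552, 0.0376, 0.2645]
tcp_rot: [-0.018, -0.085, 0.996, -0.001]
wrist_force: [-0.4, 0.2, -4.8]
width: 0.0228
```

```bash
python3 -c "from h import *;st()"
```

```text
t 11.23 p [0.5552 0.0376 0.2645] press [-0.1493  0.0015] yawy 99.8 tiltvec [-0.0363 -0.0042] j6 -0.102 jv [ 0.134  0.002 -0.015  0.011 -0.008  0.121] F [-0.4  0.2 -4.8] w 0.0228
```

{"op": "servo_tool", "data": {
  "plan": [
    [[0, 0, 0], 0, 0],
    [[0, 0, -0.01], 0, 0],
    [[0, 0, -0.025], 0, 0],
    [[0, 0, -0.03], 0, 0],
    [[0, 0, -0.03], 0, 0],
    [[0, 0, -0.025], 0, 0],
    [[0, 0, -0.015], 0, 0],
    [[0, 0, -0.008], 0, 0],
    [[0, 0, 0], 0, 0],
    [[0, 0, 0], 0, 0]
  ]
}}

```text
t: 12.07
eef_pos: [0.5472, 0.031, 0.1108]
tcp_rot: [-0.021, -0.081, 0.997, -0.002]
wrist_force: [-0.2, 0.3, -4.5]
width: 0.0232
```

```bash
python3 -c "from h import *;st()"
```

```text
t 12.07 p [0.5472 0.031  0.1108] press [-0.1582 -0.0036] yawy 99.25 tiltvec [-0.0422 -0.0071] j6 -0.102 jv [-0.014  0.005 -0.018 -0.007 -0.002 -0.001] F [-0.2  0.3 -4.5] w 0.0232
```

{"op": "servo_tool", "data": {
  "plan": [
    [[0.004, 0.002, -0.005], 0.2, 0],
    [[0.009, 0.002, -0.005], 0.3, 0],
    [[0.012, 0.002, -0.003], 0, 0],
    [[0.012, 0.002, 0], 0, 0],
    [[0.012, 0.002, 0], 0, 0],
    [[0.01, 0.002, 0], 0, 0],
    [[0.006, 0.001, 0], 0, 0],
    [[0.003, 0.001, 0], 0, 0],
    [[0, 0, 0], 0, 0],
    [[0, 0, 0], 0, 0]
  ]
}}

```text
t: 12.9
eef_pos: [0.6299, 0.0465, 0.1032]
tcp_rot: [-0.013, -0.086, 0.996, -0.002]
wrist_force: [-0.8, -0.5, -4.3]
width: 0.0232
```

```bash
python3 -c "from h import *;st()"
```

```text
t 12.9 p [0.6299 0.0465 0.1032] press [-0.0741 -0.0025] yawy 99.81 tiltvec [-0.0256 -0.0062] j6 -0.095 jv [0.002 0.005 0.011 0.004 0.002 0.001] F [-0.8 -0.5 -4.3] w 0.0232
```

{"op": "servo_tool", "data": {
  "plan": [
    [[0, 0, -0.004], 0, 0],
    [[0, 0, -0.004], 0, 0],
    [[0, 0, -0.004], 0, 0],
    [[0, 0, -0.003], 0, 0],
    [[0.001, 0, -0.001], 0, 0],
    [[0.001, 0, -0.001], 0, 0],
    [[0.002, 0, 0], 0, 0],
    [[0.002, 0, 0], 0, 0],
    [[0.001, 0, 0], 0, 0],
    [[0, 0, 0], 0, 0]
  ]
}}

```text
t: 13.73
eef_pos: [0.6337, 0.0455, 0.0879]
tcp_rot: [-0.014, -0.086, 0.996, -0.002]
wrist_force: [-1.3, -0.2, -0.4]
width: 0.023
```

```bash
cat >> h.py <<'E'
def rk(zc=.1):
    for n in("top","side"):
        im,d,P=look(n)
        f=rackfit(P,im,zc,(*world((-.069,0)),np.radians(9.8)));print(n,f,"rack in press",press(f[0]))
E
python3 -c "from h import *;st();rk()"
```

```text
t 13.73 p [0.6337 0.0455 0.0879] press [-0.0705 -0.0041] yawy 99.81 tiltvec [-0.027  -0.0061] j6 -0.097 jv [-0.001 -0.002 -0.001  0.001 -0.     0.   ] F [-1.3 -0.2 -0.4] w 0.023
  df = [f_eval - f0 for f_eval in f_evals]
Traceback (most recent call last):
  File "h.py", line 34, in rk
    f=rackfit(P,im,zc,(*world((-.069,0)),np.radians(9.8)));print(n,f,"rack in press",press(f[0]))
  File "h.py", line 20, in rackfit
    S=[least_squares(f,[x0[0]+a,x0[1]+b,x0[2]+t],loss="soft_l1",f_scale=.004) for a in(-.006,.006) for b in(-.006,.006) for t in(-.1,0,.1)]
       ~~~~~~~~~~~~~^^^^^^^^^^^^^^^^^^^^^^^^^^^^^^^^^^^^^^^^^^^^^^^^^^^^^^^^^
ValueError: Residuals are not finite in the initial point.
```

{"op": "servo_tool", "data": {
  "plan": [
    [[0.003, 0.001, 0], 0, 0],
    [[0.003, 0.001, 0], 0, 0],
    [[0.003, 0.001, 0], 0, 0],
    [[0.003, 0.001, 0], 0, 0],
    [[0, 0, 0], 0, 0],
    [[0, 0, 0], 0, 0],
    [[0, 0, 0], 0, 0],
    [[0, 0, 0], 0, 0],
    [[0, 0, 0], 0, 0],
    [[0, 0, 0], 0, 0]
  ]
}}

```text
t: 14.62
eef_pos: [0.6354, 0.046, 0.0894]
tcp_rot: [-0.023, -0.085, 0.996, -0.004]
wrist_force: [-2.3, -1.8, -0.6]
width: 0.0231
```

```bash
python3 -c "from h import *;st()"
```

```text
t 14.62 p [0.6354 0.046  0.0894] press [-0.0687 -0.0039] yawy 99.78 tiltvec [-0.0452 -0.0122] j6 -0.093 jv [ 0.    -0.     0.001 -0.002 -0.001 -0.002] F [-2.3 -1.8 -0.6] w 0.0231
```

{"op": "servo_tool", "data": {
  "plan": [
    [[0, 0, 0], 0, 0.6],
    [[0, 0, 0], 0, 0.6],
    [[0, 0, 0], 0, 0.6],
    [[0, 0, 0], 0, 0.6],
    [[0, 0, 0], 0, 0.6],
    [[0, 0, 0], 0, 0.6],
    [[0, 0, 0.01], 0, 0.6],
    [[0, 0, 0.02], 0, 0.6],
    [[0, 0, 0.03], 0, 0.6],
    [[0, 0, 0.03], 0, 0.6]
  ]
}}

```text
t: 15.45
eef_pos: [0.633, 0.046, 0.1778]
tcp_rot: [-0.027, -0.085, 0.996, -0.004]
wrist_force: [1.0, 0.6, -0.5]
width: 0.0514
```

{"op": "servo_tool", "data": {
  "plan": [
    [[0, 0, 0.03], 0, 0],
    [[0, 0, 0.02], 0, 0],
    [[-0.01, -0.01, 0.01], 0, 0],
    [[-0.01, -0.02, 0], 0, 0],
    [[-0.01, -0.03, 0], 0, 0],
    [[-0.01, -0.03, 0], 0, 0],
    [[0, -0.02, 0], 0, 0],
    [[0, -0.01, 0], 0, 0],
    [[0, 0, 0], 0, 0],
    [[0, 0, 0], 0, 0]
  ]
}}

```text
t: 16.28
eef_pos: [0.596, -0.0764, 0.2595]
tcp_rot: [-0.015, -0.087, 0.996, -0.005]
wrist_force: [-0.1, -0.7, -0.7]
width: 0.0001
```

```bash
python3 - <<'E'
from h import *
st()
o=np.zeros((500,800,3),np.uint8)
for k,n in enumerate(("top","side")):
    im,d,P=look(n);c=im[105:230,250:350] if k==0 else im[150:275,225:325]
    o[:,400*k:400*k+400]=cv2.resize(c,(400,500),interpolation=cv2.INTER_CUBIC)
cv2.imwrite("pics/p1.png",np.clip(o[:,:,::-1]*1.4,0,255).astype(np.uint8))
try: rk()
except Exception as e: print(e)
E
```

```text
t 16.28 p [ 0.596  -0.0764  0.2595] press [-0.1284 -0.1178] yawy 99.94 tiltvec [-0.0296 -0.012 ] j6 -0.292 jv [-0.011 -0.003  0.008  0.006 -0.003 -0.   ] F [-0.1 -0.7 -0.7] w 0.0001
top (array([0.6331, 0.0453, 0.1617]), np.float64(9.27), 160, np.float64(0.0017757115146959895), np.float64(0.0993)) rack in press [-0.0711 -0.0042]
side (array([0.634 , 0.0475, 0.171 ]), np.float64(9.8), 67, np.float64(0.0027181855925146273), np.float64(0.099)) rack in press [-0.0699 -0.0021]
```

View pics/p1.png

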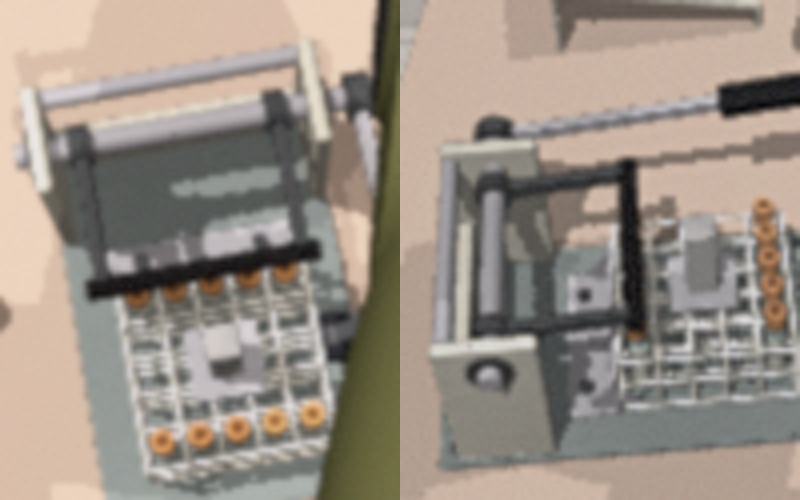

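The rack stands flat at the stop (x about -70.5 mm, y about -3 mm) with one row under the bar. Now the lever, with the fingers shut.

{"op": "servo_tool", "data": {
  "plan": [
    [[-0.003, -0.004, -0.01], 0, 0],
    [[-0.003, -0.004, -0.02], 0, 0],
    [[0, 0, -0.025], 0, 0],
    [[0, 0, -0.02], 0, 0],
    [[0, 0, -0.015], 0, 0],
    [[0, 0, -0.008], 0, 0],
    [[0, 0, 0], 0, 0],
    [[0, 0, 0], 0, 0],
    [[0, 0, 0], 0, 0],
    [[0, 0, 0], 0, 0]
  ]
}}

```text
t: 17.32
eef_pos: [0.5921, -0.0744, 0.1579]
tcp_rot: [-0.015, -0.094, 0.995, -0.004]
wrist_force: [-0.9, -0.1, 0.5]
width: -0.0002
```

```bash
python3 -c "from h import *;st()"
```

```text
t 17.32 p [ 0.5921 -0.0744  0.1579] press [-0.1319 -0.1152] yawy 100.79 tiltvec [-0.0289 -0.0109] j6 -0.305 jv [ 0.007 -0.004  0.017  0.008  0.     0.001] F [-0.9 -0.1  0.5] w -0.0002
```

{"op": "servo_tool", "data": {
  "plan": [
    [[-0.001, -0.004, 0], 0, 0],
    [[-0.001, -0.004, 0], 0, 0],
    [[0, -0.002, 0], 0, 0],
    [[0, 0, 0], 0, 0],
    [[0, 0, 0], 0, 0],
    [[0, 0, -0.005], 0, 0],
    [[0, 0, -0.005], 0, 0],
    [[0, 0, -0.005], 0, 0],
    [[0, 0, -0.005], 0, 0],
    [[0, 0, -0.005], 0, 0]
  ]
}}

```text
t: 18.15
eef_pos: [0.5928, -0.0866, 0.1355]
tcp_rot: [-0.011, -0.093, 0.996, -0.005]
wrist_force: [-1.7, -0.7, 3.5]
width: 0.0002
```

```bash
python3 -c "from h import *;st()"
```

```text
t 18.15 p [ 0.5928 -0.0866  0.1355] press [-0.1333 -0.1272] yawy 100.73 tiltvec [-0.0212 -0.0123] j6 -0.323 jv [-0.003  0.041 -0.102 -0.129 -0.007  0.001] F [-1.7 -0.7  3.5] w 0.0002
```

{"op": "servo_tool", "data": {
  "plan": [
    [[0, 0, -0.007], 0, 0],
    [[0, 0, -0.007], 0, 0],
    [[0, 0, -0.007], 0, 0],
    [[0, 0, -0.007], 0, 0],
    [[0, 0, -0.007], 0, 0],
    [[0, 0, -0.007], 0, 0],
    [[0, 0, -0.007], 0, 0],
    [[0, 0, -0.007], 0, 0],
    [[0, 0, -0.006], 0, 0],
    [[0, 0, -0.006], 0, 0]
  ]
}}

```text
t: 18.98
eef_pos: [0.5937, -0.0867, 0.0709]
tcp_rot: [-0.008, -0.094, 0.996, -0.006]
wrist_force: [-31.3, 4.0, 82.6]
width: -0.0002
```

```bash
python3 -c "from h import *;st()"
```

```text
t 18.98 p [ 0.5937 -0.0867  0.0709] press [-0.1325 -0.1275] yawy 100.76 tiltvec [-0.0157 -0.0136] j6 -0.323 jv [-0.    -0.01  -0.04  -0.058 -0.003 -0.002] F [-31.3   4.   82.6] w -0.0002
```

{"op": "servo_tool", "data": {
  "plan": [
    [[0, 0, 0.001], 0, 0],
    [[0, 0, 0.001], 0, 0],
    [[0, 0, 0.004], 0, 0],
    [[0, 0, 0.01], 0, 0],
    [[0, 0, 0.015], 0, 0],
    [[0, 0, 0.02], 0, 0],
    [[0, 0, 0.025], 0, 0],
    [[0, 0, 0.03], 0, 0],
    [[0, 0, 0.03], 0, 0],
    [[0, 0, 0.03], 0, 0]
  ]
}}

```text
t: 19.82
eef_pos: [0.5915, -0.0853, 0.24]
tcp_rot: [-0.011, -0.094, 0.996, -0.004]
wrist_force: [-0.1, -0.2, 0.5]
width: 0.0001
```

```bash
python3 - <<'E'
from h import *
cv2.setNumThreads(1)
st(); rk()
for n in("top","side"):
    im,d,P=look(n);i=im.astype(int)
    d=P[...,:2]-np.array([.7025,.0615]);t=np.radians(9.8)
    px=d[...,0]*np.cos(t)+d[...,1]*np.sin(t);py=-d[...,0]*np.sin(t)+d[...,1]*np.cos(t)
    for nm,c in(("stop row",-.0185),("front row",-.1225)):
        m=(abs(px-c)<.014)&(abs(py)<.07)&(abs(P[...,2]-.1)<.015)&(i[...,0]-i[...,2]>50)
        if m.sum():print(n,nm,m.sum(),"z",np.percentile(P[m][:,2],[50,75,90]).round(4))
E
```

```text
t 19.82 p [ 0.5915 -0.0853  0.24  ] press [-0.1344 -0.1258] yawy 100.78 tiltvec [-0.0202 -0.0105] j6 -0.323 jv [ 0.003 -0.1    0.704  0.799  0.008  0.001] F [-0.1 -0.2  0.5] w 0.0001
top (array([0.6331, 0.0456, 0.1672]), np.float64(9.58), 180, np.float64(0.0019029373319339438), np.float64(0.0984)) rack in press [-0.0711 -0.0039]
side (array([0.6335, 0.0477, 0.162 ]), np.float64(9.28), 66, np.float64(0.0026501911902940215), np.float64(0.0998)) rack in press [-0.0703 -0.0019]
top stop row 49 z [0.0947 0.0956 0.0971]
top front row 132 z [0.0994 0.1006 0.1017]
side front row 66 z [0.0992 0.1009 0.1016]
```

Row one is home: its caps sit about 5 mm lower than the other row's. Regrasping the post.

{"op": "servo_tool", "data": {
  "plan": [
    [[0.002, 0.008, 0], -0.1, 0.6],
    [[0.006, 0.018, 0], -0.1, 0.6],
    [[0.008, 0.024, 0], -0.2, 0.6],
    [[0.008, 0.024, 0], -0.2, 0.6],
    [[0.008, 0.022, 0], -0.2, 0.6],
    [[0.005, 0.014, 0], -0.2, 0.6],
    [[0.002, 0.006, 0], -0.1, 0.6],
    [[0, 0, 0], 0, 0.6],
    [[0, 0, 0], 0, 0.6],
    [[0, 0, 0], 0, 0.6]
  ]
}}

```text
t: 20.85
eef_pos: [0.6266, 0.0392, 0.2237]
tcp_rot: [-0.02, -0.083, 0.996, -0.002]
wrist_force: [1.0, -0.5, 0.4]
width: 0.0514
```

```bash
python3 -c "from h import *;st()"
```

```text
t 20.85 p [0.6266 0.0392 0.2237] press [-0.0786 -0.009 ] yawy 99.53 tiltvec [-0.0399 -0.0081] j6 -0.101 jv [-0.004  0.006 -0.013 -0.    -0.006 -0.001] F [ 1.  -0.5  0.4] w 0.0514
```

{"op": "servo_tool", "data": {
  "plan": [
    [[0.003, 0.003, 0], 0, 0.6],
    [[0.002, 0.003, 0], 0, 0.6],
    [[0, 0, -0.008], 0, 0.6],
    [[0, 0, -0.012], 0, 0.6],
    [[0, 0, -0.012], 0, 0.6],
    [[0, 0, -0.008], 0, 0.6],
    [[0, 0, 0], 0, 0.6],
    [[0, 0, 0], 0, 0.6],
    [[0, 0, 0], 0, 0.6],
    [[0, 0, 0], 0, 0.6]
  ]
}}

```text
t: 21.68
eef_pos: [0.6317, 0.0408, 0.1815]
tcp_rot: [-0.02, -0.08, 0.997, -0.003]
wrist_force: [0.1, -0.0, -0.6]
width: 0.0514
```

```bash
python3 -c "from h import *;st()"
```

```text
t 21.68 p [0.6317 0.0408 0.1815] press [-0.0733 -0.0084] yawy 99.13 tiltvec [-0.0387 -0.0087] j6 -0.091 jv [-0.001 -0.004  0.005  0.002  0.002 -0.   ] F [ 0.1 -0.  -0.6] w 0.0514
```

{"op": "servo_tool", "data": {
  "plan": [
    [[0.001, 0.003, 0], 0.3, 0.6],
    [[0.001, 0.003, -0.005], 0, 0.6],
    [[0, 0.001, -0.015], 0, 0.6],
    [[0, 0, -0.02], 0, 0.6],
    [[0, 0, -0.02], 0, 0.6],
    [[0, 0, -0.016], 0, 0.6],
    [[0, 0, -0.008], 0, 0.6],
    [[0, 0, -0.003], 0, 0.6],
    [[0, 0, 0], 0, 0.6],
    [[0, 0, 0], 0, 0.6]
  ]
}}

```text
t: 22.52
eef_pos: [0.6382, 0.0511, 0.0952]
tcp_rot: [-0.014, -0.083, 0.996, -0.003]
wrist_force: [0.3, -0.1, 0.6]
width: 0.0515
```

```bash
python3 -c "from h import *;st()"
```

```text
t 22.52 p [0.6382 0.0511 0.0952] press [-0.0652  0.0007] yawy 99.58 tiltvec [-0.0284 -0.0075] j6 -0.084 jv [0.002 0.002 0.007 0.004 0.002 0.001] F [ 0.3 -0.1  0.6] w 0.0515
```

{"op": "servo_tool", "data": {
  "plan": [
    [[-0.002, -0.002, -0.002], 0, 0.6],
    [[-0.002, -0.001, -0.002], 0, 0.6],
    [[-0.001, -0.001, -0.001], 0, 0.6],
    [[0, 0, 0], 0, 0.6],
    [[0, 0, 0], 0, 0],
    [[0, 0, 0], 0, 0],
    [[0, 0, 0], 0, 0],
    [[0, 0, 0], 0, 0],
    [[0, 0, 0], 0, 0],
    [[0, 0, 0], 0, 0]
  ]
}}

```text
t: 23.35
eef_pos: [0.6357, 0.046, 0.094]
tcp_rot: [-0.011, -0.083, 0.996, -0.003]
wrist_force: [0.2, -0.8, -0.2]
width: 0.0224
```

```bash
python3 -c "from h import *;st()"
```

```text
t 23.35 p [0.6357 0.046  0.094 ] press [-0.0685 -0.0039] yawy 99.53 tiltvec [-0.0216 -0.0078] j6 -0.09 jv [-0.001  0.001  0.001  0.     0.001  0.   ] F [ 0.2 -0.8 -0.2] w 0.0224
```

{"op": "servo_tool", "data": {
  "plan": [
    [[0, 0, 0.004], 0, 0],
    [[-0.002, 0, 0.005], 0, 0],
    [[-0.006, -0.001, 0.003], 0, 0],
    [[-0.009, -0.001, 0], 0, 0],
    [[-0.01, -0.002, 0], 0, 0],
    [[-0.01, -0.002, 0], 0, 0],
    [[-0.008, -0.001, 0], 0, 0],
    [[-0.004, 0, 0], 0, 0],
    [[0, 0, 0], 0, 0],
    [[0, 0, 0], 0, 0]
  ]
}}

```text
t: 24.18
eef_pos: [0.5767, 0.0394, 0.1041]
tcp_rot: [-0.015, -0.083, 0.996, -0.002]
wrist_force: [0.4, -0.0, -4.4]
width: 0.0224
```

```bash
python3 -c "from h import *;st()"
```

```text
t 24.18 p [0.5767 0.0394 0.1041] press [-0.1277 -0.0004] yawy 99.58 tiltvec [-0.0302 -0.0066] j6 -0.096 jv [ 0.002 -0.013 -0.016 -0.002  0.001  0.001] F [ 0.4 -0.  -4.4] w 0.0224
```

{"op": "servo_tool", "data": {
  "plan": [
    [[0, 0, 0], -3, 0],
    [[0, 0, 0], -6, 0],
    [[0, 0, 0], -6, 0],
    [[0, 0, 0], -6, 0],
    [[0, 0, 0], -6, 0],
    [[0, 0, 0], -6, 0],
    [[0, 0, 0], -6, 0],
    [[0, 0, 0], -6, 0],
    [[0, 0, 0], -6, 0],
    [[0, 0, 0], -6, 0]
  ]
}}

```text
t: 25.02
eef_pos: [0.582, 0.0405, 0.1045]
tcp_rot: [-0.012, 0.423, 0.906, 0.006]
wrist_force: [-0.1, 0.5, -5.4]
width: 0.0231
```

```bash
python3 -c "from h import *;st()"
```

```text
t 25.02 p [0.582  0.0405 0.1045] press [-0.1223 -0.0002] yawy 40.0 tiltvec [-0.0164  0.0206] j6 0.929 jv [-0.012 -0.016 -0.023 -0.038  0.021  1.297] F [-0.1  0.5 -5.4] w 0.0231
```

{"op": "servo_tool", "data": {
  "plan": [
    [[-0.001, 0, 0], -6, 0],
    [[-0.001, 0, 0], -6, 0],
    [[-0.001, 0, 0], -6, 0],
    [[-0.001, 0, 0], -6, 0],
    [[-0.001, 0, 0], -6, 0],
    [[-0.001, 0, 0], -6, 0],
    [[-0.001, 0, 0], -6, 0],
    [[-0.001, 0, 0], -6, 0],
    [[-0.001, 0, 0], -6, 0],
    [[-0.001, 0, 0], -6, 0]
  ]
}}

```text
t: 25.85
eef_pos: [0.5775, 0.0409, 0.1045]
tcp_rot: [-0.005, 0.834, 0.551, 0.012]
wrist_force: [0.2, -0.9, -4.8]
width: 0.0229
```

```bash
python3 -c "from h import *;st()"
```

```text
t 25.85 p [0.5775 0.0409 0.1045] press [-0.1267  0.001 ] yawy -23.1 tiltvec [0.0144 0.0215] j6 2.032 jv [ 0.016 -0.041 -0.053 -0.049 -0.021  1.324] F [ 0.2 -0.9 -4.8] w 0.0229
```

{"op": "servo_tool", "data": {
  "plan": [
    [[0, 0, 0], -6, 0],
    [[0, 0, 0], -6, 0],
    [[0, 0, 0], -6, 0],
    [[0, 0, 0], -6, 0],
    [[0, 0, 0], -6, 0],
    [[0, 0, 0], -6, 0],
    [[0, 0, 0], -6, 0],
    [[0, 0, 0], -5, 0],
    [[0, 0, 0], -3, 0],
    [[0, 0, 0], -1, 0]
  ]
}}

```text
t: 26.68
eef_pos: [0.582, 0.0418, 0.1046]
tcp_rot: [0.002, 0.993, 0.114, 0.014]
wrist_force: [-0.3, -0.7, -4.0]
width: 0.0223
```

```bash
python3 -c "from h import *;st()"
```

```text
t 26.68 p [0.582  0.0418 0.1046] press [-0.1221  0.0011] yawy -76.92 tiltvec [0.0288 0.0002] j6 2.986 jv [ 0.005  0.007  0.01  -0.    -0.007  0.206] F [-0.3 -0.7 -4. ] w 0.0223
```

{"op": "servo_tool", "data": {
  "plan": [
    [[0.004, 0, 0], -1.2, 0],
    [[0.008, 0.001, 0], -1, 0],
    [[0.009, 0.002, 0], -0.5, 0],
    [[0.009, 0.002, 0], 0, 0],
    [[0.008, 0.001, 0], 0, 0],
    [[0.004, 0.001, 0], 0, 0],
    [[0.001, 0, 0], 0, 0],
    [[0, 0, 0], 0, 0],
    [[0, 0, 0], 0, 0],
    [[0, 0, 0], 0, 0]
  ]
}}

```text
t: 27.52
eef_pos: [0.6318, 0.0499, 0.1038]
tcp_rot: [0.002, 0.996, 0.09, 0.015]
wrist_force: [0.1, 0.2, -4.6]
width: 0.0227
```

```bash
python3 -c "from h import *;st()"
```

```text
t 27.52 p [0.6318 0.0499 0.1038] press [-0.0716  0.0006] yawy -79.68 tiltvec [ 0.0296 -0.0009] j6 3.042 jv [-0.001  0.    -0.002  0.004 -0.001 -0.001] F [ 0.1  0.2 -4.6] w 0.0227
```

{"op": "servo_tool", "data": {
  "plan": [
    [[0, 0, -0.003], -0.2, 0],
    [[0, 0, -0.004], 0, 0],
    [[0, 0, -0.003], 0, 0],
    [[0.001, 0, -0.001], 0, 0],
    [[0.002, 0, -0.001], 0, 0],
    [[0.002, 0, 0], 0, 0],
    [[0.002, 0, 0], 0, 0],
    [[0, 0, 0], 0, 0],
    [[0, 0, 0], 0, 0],
    [[0, 0, 0], 0, 0]
  ]
}}

```text
t: 28.35
eef_pos: [0.6334, 0.0496, 0.0935]
tcp_rot: [0.001, 0.996, 0.088, 0.012]
wrist_force: [-3.3, 1.5, -1.7]
width: 0.0225
```

```bash
python3 -c "from h import *;st()"
```

```text
t 28.35 p [0.6334 0.0496 0.0935] press [-0.0702 -0.    ] yawy -79.95 tiltvec [ 0.0235 -0.0005] j6 3.045 jv [ 0.003  0.    -0.002 -0.001 -0.001  0.   ] F [-3.3  1.5 -1.7] w 0.0225
```

{"op": "servo_tool", "data": {
  "plan": [
    [[0, 0, 0], 0, 0.6],
    [[0, 0, 0], 0, 0.6],
    [[0, 0, 0], 0, 0.6],
    [[0, 0, 0], 0, 0.6],
    [[0, 0, 0], 0, 0.6],
    [[0, 0, 0], 0, 0.6],
    [[0, 0, 0.01], 0, 0.6],
    [[0, 0, 0.02], 0, 0.6],
    [[0, 0, 0.03], 0, 0.6],
    [[0, 0, 0.03], 0, 0.6]
  ]
}}

```text
t: 29.18
eef_pos: [0.6323, 0.0493, 0.1827]
tcp_rot: [0.001, 0.996, 0.088, 0.01]
wrist_force: [1.4, 0.8, 0.8]
width: 0.051
```

{"op": "servo_tool", "data": {
  "plan": [
    [[0, 0, 0.03], 0, 0],
    [[0, 0, 0.02], 0, 0],
    [[-0.01, -0.01, 0.01], 0, 0],
    [[-0.01, -0.025, 0], 0, 0],
    [[-0.01, -0.035, 0], 0, 0],
    [[-0.01, -0.03, 0], 0, 0],
    [[-0.005, -0.02, 0], 0, 0],
    [[0, -0.01, 0], 0, 0],
    [[0, 0, 0], 0, 0],
    [[0, 0, 0], 0, 0]
  ]
}}

```text
t: 30.02
eef_pos: [0.5909, -0.0834, 0.265]
tcp_rot: [0.002, 0.996, 0.09, 0.021]
wrist_force: [-0.7, -0.4, 0.2]
width: 0.0001
```

```bash
python3 -c "from h import *;st();rk()"
```

```text
t 30.02 p [ 0.5909 -0.0834  0.265 ] press [-0.1346 -0.1238] yawy -79.71 tiltvec [ 0.0429 -0.0005] j6 2.818 jv [-0.009  0.     0.011  0.001 -0.002  0.001] F [-0.7 -0.4  0.2] w 0.0001
top (array([0.6331, 0.0504, 0.1653]), np.float64(9.47), 150, np.float64(0.0017625167347522536), np.float64(0.0949)) rack in press [-0.0703  0.0009]
side (array([0.634 , 0.0529, 0.164 ]), np.float64(9.4), 55, np.float64(0.002535786959842746), np.float64(0.0945)) rack in press [-0.069   0.0032]
```

The rack is seated again (x about -69.7, y about +2, yaw 9.45°). Pressing the second row, more gently near the end.

{"op": "servo_tool", "data": {
  "plan": [
    [[0, 0, -0.01], 0, 0],
    [[0, 0, -0.02], 0, 0],
    [[0, 0, -0.025], 0, 0],
    [[0, 0, -0.025], 0, 0],
    [[0, 0, -0.015], 0, 0],
    [[0, 0, -0.008], 0, 0],
    [[0, 0, 0], 0, 0],
    [[0, 0, 0], 0, 0],
    [[0, 0, 0], 0, 0],
    [[0, 0, 0], 0, 0]
  ]
}}

```text
t: 30.95
eef_pos: [0.5926, -0.0722, 0.1536]
tcp_rot: [0.001, 0.995, 0.097, 0.021]
wrist_force: [-0.0, -0.3, -0.3]
width: 0.0002
```

```bash
python3 -c "from h import *;st()"
```

```text
t 30.95 p [ 0.5926 -0.0722  0.1536] press [-0.1311 -0.1131] yawy -78.86 tiltvec [0.0416 0.0028] j6 2.821 jv [ 0.006 -0.003  0.013  0.005 -0.001  0.   ] F [-0.  -0.3 -0.3] w 0.0002
```

{"op": "servo_tool", "data": {
  "plan": [
    [[-0.001, -0.004, 0], 0, 0],
    [[-0.001, -0.004, 0], 0, 0],
    [[0, -0.003, 0], 0, 0],
    [[0, 0, 0], 0, 0],
    [[0, 0, 0], 0, 0],
    [[0, 0, -0.005], 0, 0],
    [[0, 0, -0.005], 0, 0],
    [[0, 0, -0.005], 0, 0],
    [[0, 0, -0.005], 0, 0],
    [[0, 0, -0.003], 0, 0]
  ]
}}

```text
t: 31.78
eef_pos: [0.5936, -0.0859, 0.1337]
tcp_rot: [0.002, 0.995, 0.097, 0.025]
wrist_force: [-2.2, -1.3, 3.8]
width: 0.0002
```

```bash
python3 -c "from h import *;st()"
```

```text
t 31.78 p [ 0.5936 -0.0859  0.1337] press [-0.1324 -0.1267] yawy -78.93 tiltvec [0.0501 0.0008] j6 2.8 jv [-0.001  0.026 -0.058 -0.079 -0.004 -0.   ] F [-2.2 -1.3  3.8] w 0.0002
```

{"op": "servo_tool", "data": {
  "plan": [
    [[0, 0, -0.007], 0, 0],
    [[0, 0, -0.007], 0, 0],
    [[0, 0, -0.007], 0, 0],
    [[0, 0, -0.007], 0, 0],
    [[0, 0, -0.007], 0, 0],
    [[0, 0, -0.006], 0, 0],
    [[0, 0, -0.006], 0, 0],
    [[0, 0, -0.005], 0, 0],
    [[0, 0, -0.004], 0, 0],
    [[0, 0, -0.003], 0, 0]
  ]
}}

```text
t: 32.62
eef_pos: [0.5944, -0.0859, 0.0728]
tcp_rot: [0.003, 0.995, 0.097, 0.027]
wrist_force: [-7.0, 0.2, 16.4]
width: -0.0002
```

```bash
python3 -c "from h import *;st()"
```

```text
t 32.62 p [ 0.5944 -0.0859  0.0728] press [-0.1316 -0.1268] yawy -78.92 tiltvec [0.0534 0.0001] j6 2.8 jv [ 0.     0.02  -0.035 -0.069  0.002 -0.001] F [-7.   0.2 16.4] w -0.0002
```

{"op": "servo_tool", "data": {
  "plan": [
    [[0, 0, -0.003], 0, 0],
    [[0, 0, -0.003], 0, 0],
    [[0, 0, -0.003], 0, 0],
    [[0, 0, -0.003], 0, 0],
    [[0, 0, -0.003], 0, 0],
    [[0, 0, -0.003], 0, 0],
    [[0, 0, -0.002], 0, 0],
    [[0, 0, -0.002], 0, 0],
    [[0, 0, -0.002], 0, 0],
    [[0, 0, -0.002], 0, 0]
  ]
}}

```text
t: 33.45
eef_pos: [0.595, -0.0859, 0.0717]
tcp_rot: [0.004, 0.995, 0.097, 0.034]
wrist_force: [-11.5, 0.6, 24.3]
width: -0.0
```

```bash
python3 -c "from h import *;st()"
```

```text
t 33.45 p [ 0.595  -0.0859  0.0717] press [-0.1311 -0.127 ] yawy -78.92 tiltvec [ 0.0678 -0.0015] j6 2.8 jv [-0.001 -0.011 -0.018 -0.023  0.002 -0.   ] F [-11.5   0.6  24.3] w -0.0
```

Hard against the end now. Releasing up and clear, then checking.

{"op": "servo_tool", "data": {
  "plan": [
    [[0, 0, 0], 0, 0],
    [[0, 0, 0.004], 0, 0],
    [[0, 0, 0.008], 0, 0],
    [[0, 0, 0.012], 0, 0],
    [[0, 0, 0.015], 0, 0],
    [[0, 0, 0.02], 0, 0],
    [[0, 0, 0.025], 0, 0],
    [[-0.005, -0.01, 0.03], 0, 0],
    [[-0.01, -0.02, 0.03], 0, 0],
    [[-0.01, -0.03, 0.02], 0, 0]
  ]
}}

```text
t: 34.28
eef_pos: [0.5697, -0.1412, 0.2371]
tcp_rot: [0.001, 0.994, 0.101, 0.032]
wrist_force: [1.4, -0.4, -0.7]
width: -0.0001
```

{"op": "servo_tool", "data": {
  "plan": [
    [[0, -0.03, 0.01], 0, 0],
    [[0, -0.03, 0], 0, 0],
    [[0, -0.03, 0], 0, 0],
    [[0, -0.03, 0], 0, 0],
    [[0, -0.02, 0], 0, 0],
    [[0, -0.01, 0], 0, 0],
    [[0, 0, 0], 0, 0],
    [[0, 0, 0], 0, 0],
    [[0, 0, 0], 0, 0],
    [[0, 0, 0], 0, 0]
  ]
}}

```text
t: 35.12
eef_pos: [0.5746, -0.3, 0.2537]
tcp_rot: [0.002, 0.994, 0.101, 0.04]
wrist_force: [-0.6, 0.4, -0.1]
width: -0.0
```

```bash
python3 - <<'E'
from h import *
st(); rk()
o=np.zeros((500,800,3),np.uint8)
for k,n in enumerate(("top","side")):
    im,d,P=look(n);i=im.astype(int)
    d=P[...,:2]-np.array([.7025,.0615]);t=np.radians(9.8)
    px=d[...,0]*np.cos(t)+d[...,1]*np.sin(t);py=-d[...,0]*np.sin(t)+d[...,1]*np.cos(t)
    for nm,c in(("stop row",-.0175),("front row",-.1215)):
        for j in(-.052,-.026,0,.026,.052):
            m=(abs(px-c)<.014)&(abs(py-j-.002)<.01)&(abs(P[...,2]-.1)<.015)&(i[...,0]-i[...,2]>50)
            if m.sum()>4:print(n,nm,j,m.sum(),"z",np.percentile(P[m][:,2],[50,80]).round(4))
    m=(abs(px+.137)<.06)&(abs(py+.125)<.02)&(im.max(-1)<60)&(P[...,2]>.05);print(n,"grip z",np.percentile(P[m][:,2],[5,50,95]).round(3) if m.any() else 0)
    c=im[105:230,250:350] if k==0 else im[150:275,225:325]
    o[:,400*k:400*k+400]=cv2.resize(c,(400,500),interpolation=cv2.INTER_CUBIC)
cv2.imwrite("pics/p2.png",np.clip(o[:,:,::-1]*1.4,0,255).astype(np.uint8))
E
```

```text
t 35.12 p [ 0.5746 -0.3     0.2537] press [-0.1876 -0.3345] yawy -78.46 tiltvec [0.08   0.0038] j6 2.437 jv [ 0.016 -0.004 -0.011  0.     0.006  0.006] F [-0.6  0.4 -0.1] w -0.0
top (array([0.6329, 0.0508, 0.1751]), np.float64(10.03), 175, np.float64(0.0018540871263504604), np.float64(0.0943)) rack in press [-0.0704  0.0013]
side (array([0.6349, 0.0559, 0.2119]), np.float64(12.14), 54, np.float64(0.0015184434108707697), np.float64(0.094)) rack in press [-0.0676  0.006 ]
top stop row -0.026 5 z [0.0928 0.0935]
top stop row 0 13 z [0.0944 0.0957]
top stop row 0.026 11 z [0.0941 0.096 ]
top stop row 0.052 12 z [0.095  0.0966]
top front row -0.052 27 z [0.0937 0.0959]
top front row -0.026 28 z [0.0932 0.0949]
top front row 0 24 z [0.0942 0.0951]
top front row 0.026 24 z [0.0943 0.0958]
top front row 0.052 27 z [0.0944 0.0961]
top grip z [0.155 0.161 0.166]
side stop row 0.052 5 z [0.0923 0.0947]
side front row -0.052 6 z [0.0949 0.0953]
side front row -0.026 12 z [0.0948 0.0961]
side front row 0 10 z [0.0947 0.0957]
side front row 0.026 9 z [0.093  0.0964]
side front row 0.052 11 z [0.0941 0.0959]
side grip z [0.149 0.159 0.165]
```

View pics/p2.png

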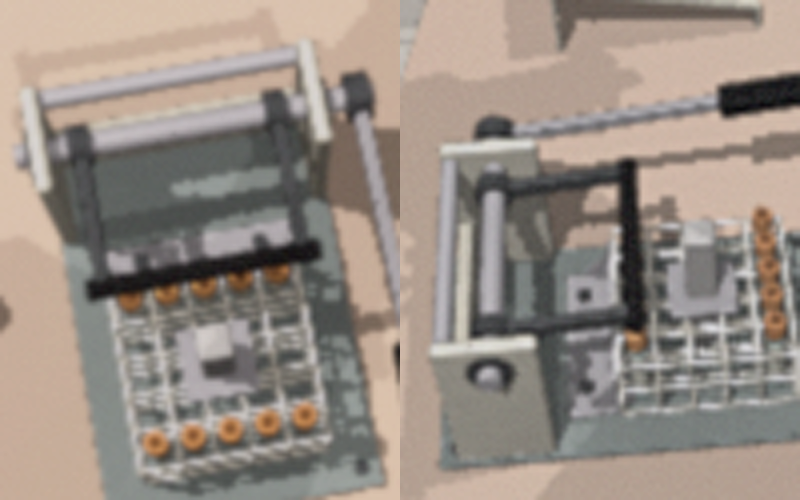

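Both rows measure home (about 94–95 mm above the bench), the lever is up (grip at 161 mm), and the rack stands square at the stop with the arm clear. Handing in.

```bash
python3 -c "from h import *;print(r.close_job())"
```

```text
the job is handed in; nothing more can be done
None
```

Both rows of caps are pressed home and the job is handed in at about 35 s of the 72 s allowed. No verdict was reported.

I gripped the rack by its post, carried it over the lever and stood it against the stop. I pressed the first row with the shut fingers on the grip, turned the rack half round clear of the stop, seated it again and pressed the second row.

**Last checks:**
- **Caps:** all nine caps I could measure read about 93–95 mm above the bench, against 95 expected when home on the plate. The tenth, at one end of the row beside the stop, was too hidden by the bar to measure.
- **Rack:** the top camera puts it 70 mm in front of the stop, 1 mm off the middle line and square within 0.3°.
- **Lever:** it is up, with the grip at about 161 mm. The arm stands clear and touches nothing.

**What failed or disagreed:**
- **First grasp:** it closed on nothing above the post. By the cameras the fingertips stand about 23 mm above the reported TCP height, where the text says 11 mm below. I worked from the camera value after that.
- **Force:** the first press ended at 83 N on the wrist (limit 120 N). The fingertips made that press; I assumed the 40 N limit covers only the arm and the gripper's body. The second press ended at about 24 N.
- **Tool tilt:** it drifted by up to 0.08 rad over the job, but the rack levelled itself on the plate each time.
- **Side camera:** its last fit (rack 12.1°, 6 mm off the middle line) disagrees a little with the top camera. It sees one row almost entirely hidden, and both fits are within the limits.
- **Tub and bottle:** I did not measure them again at the end. No move went low near either.

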